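# Free the snack cup and open the vitamin bottle

### The job

Get the snack cup ready for the morning's vitamins: tip all four hazelnuts out of it into the white bowl and stand the empty cup upright on the counter again, clear of the bowl. Then open the vitamin bottle: press its safety cap down, twist it counter-clockwise until it comes free, and lift it off. Finish still holding the cap level and still, straight above the open bottle and 5 to 10 cm clear of it; do not disturb the jam jar or the drinking glass.

Things in the scene. Friction and masses are not known exactly. Their poses are not given: they have to be found in the camera images.
- bottle: amber vitamin bottle, 70 mm diameter, paper label, in a flat dark steel stand (100 x 100 mm, 22 mm high) screwed to the counter: it neither moves nor turns. Origin: centre of the stand's underside, on the counter; z up. Its flat shoulder is 80 mm above the origin. Three locking lugs on the neck, hidden in the cap.
- bottle_mouth (a point): centre of the bottle's mouth (top of the fixed neck), 101 mm above the counter, on the bottle's axis
- cap: white round ribbed safety cap on the bottle, 50 mm diameter, 26 mm high, 30 g, loose once unlocked. Origin: centre of its open underside; z up. Locked, its underside is 87 mm above the counter, 7 mm above the shoulder. Grip it from above across its diameter, at any yaw; fingertips 6 mm or more above its underside stay clear of the shoulder when it is pressed.
- cap_top (a point): centre of the cap's flat top, 26 mm above its underside. The cap turns only while pressed down 5 mm or more; it bottoms at 7 mm. Its spring pushes back with 4 N at first, 12 N at the bottom. Keep it pressed and turn it 60 degrees counter-clockwise seen from above: it is clear after 50 to 55, a stop ends the turn at 62 to 67. Then lift it straight off.
- cup: thick wooden snack cup, straight round outside, 64 mm diameter, 50 mm high, 0.13 kg (varies). Its inside is a funnel, 58 mm across at the rim, 14 mm at the inner floor 5 mm up, walls sloping 25 degrees from the axis: the nuts roll out when it is tipped by more than about 70 degrees. Origin: centre of its underside; z up its axis, through the open top.
- bowl: white ceramic serving bowl, round, 150 mm across the rim, 45 mm high, loose, 0.45 kg. Origin: centre of its underside, z up.
- jam_jar: bystander: closed glass jar, 68 mm diameter, 95 mm high, loose. Origin: centre of its underside.
- glass: bystander: clear empty drinking glass, 72 mm across the rim, 95 mm high, loose. Origin: centre of its underside.
- nut0: one of four round hazelnuts, 16 mm diameter, 10 g, at first in the cup. Origin: its centre.
- nut1: one of four round hazelnuts, 16 mm diameter, 10 g, at first in the cup. Origin: its centre.
- nut2: one of four round hazelnuts, 16 mm diameter, 10 g, at first in the cup. Origin: its centre.
- nut3: one of four round hazelnuts, 16 mm diameter, 10 g, at first in the cup. Origin: its centre.
Not all that is in view belongs to the job. What is meant by the bowl is not turquoise, and is the smaller of those in its own colour.

How it is judged:
On the way, in this order (a step that is already met when the one before it is completed fails the run):
1. all four hazelnuts are in the bowl and the cup stands upright on the counter, let go (horizontal distance between each of nut0, nut1, nut2, nut3 and bowl below 0.068 m and z of each of nut0, nut1, nut2, nut3 in the frame of bowl below 0.045 m and angle between cup's own z axis and vertical below 0.12 rad and height (world z) of cup between -0.006 and 0.006 m and horizontal distance between cup and bowl above 0.09 m and contact force between the fingers and cup below 0.1 N and linear speed of cup below 0.03 m/s), for 0.2 s.
2. the cap is off the bottle, in the fingers, above the mouth (z of cap in the frame of bottle_mouth above 0.03 m and horizontal distance between cap and bottle_mouth below 0.035 m and contact force between the fingers and cap above 1 N), for 0.2 s.
At the end, for the whole second after the job is handed in: All four nuts in the bowl, below its rim; cup upright (0.12 rad) on the counter, 90 mm or more from the bowl (centres), let go; cap in the fingers (over 1 N), off the bottle, underside 30 to 150 mm above the mouth, within 35 mm of its axis, within 0.3 rad of level, still (all of step 1 and all of step 2 and z of cap in the frame of bottle_mouth below 0.15 m and angle between cap's own z axis and vertical below 0.3 rad and contact force between cap and bottle below 0.05 N and linear speed of cap below 0.03 m/s); the arm keeps its last pose, push and grip.
It fails at once if a bystander (jam jar or drinking glass) is pushed or tipped (distance of any of jam_jar, glass from where it was at the start of the episode above 0.03 m or angle between any of jam_jar, glass's own z axis and vertical above 0.4 rad).
It also fails if it takes over 67 s, if anything falls off the work surface, if the arm or the gripper's body presses on something with over 40 N, if the wrist force passes 120 N, or if a joint passes its speed limit or range.

### The arm

A 6-joint arm with a two-finger parallel gripper is mounted at the origin on the work surface. World frame = base frame: x ahead of the robot, y to its left, z up, the work surface at z = 0. Lengths are in m, angles in rad, forces in N, time in s.
With the tool pointing down it reaches from about 0.425 to 1.125 m from the base axis. Payload 14.9 kg.
Tool frame: the origin (TCP) lies midway between the tips of the shut fingers; the grasp point (between the pads) lies 19 mm behind it; z points along the fingers, y is the line along which they close (so a half turn about z gives the same grasp; the last joint's range is limited). The gripper opens to 91 mm and grips with 3 to 60 N. Pads are 32 mm wide; open, the fingers measure 118 mm over their backs; the gripper's body (76 mm by 178 mm) begins 60 mm behind the grasp point.
Start: joints at [-1.197, 0.379, 1.734, -0, 1.028, -0.033], TCP at [0.277, -0.643, 0.185] pointing down, gripper open.
Joint ranges: [-2.77, 2.77], [-0.74, 2.19], [0, 2.66], [-1.06, 4.2], [0.31, 2.87], [-3.08, 3.08]. Speed limits (rad/s): [1.89, 1.89, 2.39, 3.14, 3.14, 3.14].

### API

Orientations are given as a rotation vector (axis times angle).
In Python, from cell import arm gives the robot as it stands. The module is installed in compiled form; this text tells all that it offers.
- The arm moves only by the shell command python3 -m creep 'ROWS'. ROWS is JSON, one flat list of numbers, 7 for each row, row after row: the turn, a rotation vector about the tool's x, y, z as a fraction of full scale, then the shift along the tool's x, y, z as a fraction of full scale, then the opening, from 0 (shut) to 1 (fully open). A call has 1 to 20 rows; each row is the pose to reach, as a shift and turn from the pose commanded when the call began, along the tool's axes at that moment, turning the shorter way round; what a row does not reach only later rows make up. Full scale, the value 1, is 0.8 m for a shift and 360 degrees for a turn. A row lasts 1/8 s, in which the tool goes at most 62.5 mm and 10.7 degrees, less where a joint would pass 70% of its speed; a pose out of reach is approached as far as the arm can. A call with a number of a shift or a turn outside -1 to 1 is refused whole. A call with a gripper value outside its range is refused whole. The fingers move at their own pace and stop on an object; the grip force is fixed at half the most. Time passes only in rows, so rows that repeat a pose let the fingers close. It gives the time, the measured TCP pose, the force, the opening and the grip force at its end, in the units of the state.
- arm.sense(): the state, without advancing time (a new reading comes with each control period).
- arm.grab_frame(name): name is "side" or "top"; returns the picture (384x512x3 uint8, red, green, blue); there is no depth.
- arm.calibration(name): a dict with "camera_matrix" (3x3 intrinsics, pixels), "view" (4x4, takes a point from world to camera coordinates). Camera axes: x right, y up, looking along -z (the intrinsics and any distortion apply to the point x, -y, -z); pixel columns grow to the right and rows downward; lengths in m; the calibration is good to about 2 mm. A picture is of the moment at which its call begins. calibration takes no time and is no camera call.
- arm.close_job(): hands the job in; it is judged then, once.
The state is a dict: "clock": time; "joint_positions": joint angles; "qvel": joint speeds; "joint_torque": joint torques, N m; "tcp_pos": TCP position; "tcp_rot": TCP orientation; "contact_force": force on the tool from outside, world axes, zero at the start; "moment": the same for the moment, N m; "opening": opening from 0.0 (shut) to 1.0 (fully open); "grasp_force": force on a finger pad.
Only numpy, scipy, OpenCV 4.12 (cv2) and the standard library are available. Lean on these libraries where they do the work, as an engineer would, in place of code of your own. Each camera call takes 0.05 s, during which the arm holds its last target. There are 200 camera calls.

## Working session

There is one attempt and no reset: what is moved stays moved. The work goes in short steps, Python scripts to look and compute and a shell command to move; the robot and the scene stay as the last step left them, time stands still between calls to the robot, and variables do not carry over. Pictures are saved under pics/ and viewed, at most 10 in all, crops included, and the job is handed in when it is done.

```bash
mkdir -p pics; python3 - <<'E'
from cell import arm
import cv2,numpy as np
s=arm.sense();print({k:np.round(v,3).tolist() for k,v in s.items()})
for n in("side","top"):
    f=arm.grab_frame(n);np.save(n+"0.npy",f);cv2.imwrite(f"pics/{n}0.png",cv2.cvtColor(f,cv2.COLOR_RGB2BGR))
    c=arm.calibration(n);print(n,{k:np.round(v,3).tolist() for k,v in c.items()})
E
```

```text
{'clock': 0.0, 'joint_positions': [-1.197, 0.379, 1.735, -0.0, 1.028, -0.033], 'qvel': [0.0, -0.0, -0.001, -0.001, -0.0, 0.0], 'joint_torque': [-0.004, -76.373, -43.438, 0.065, 0.042, -0.0], 'tcp_pos': [0.277, -0.642, 0.184], 'tcp_rot': [-3.076, -0.634, 0.0], 'contact_force': [0.067, -0.907, 0.223], 'moment': [0.033, 0.005, 0.024], 'grasp_force': 0.0, 'opening': 1.002}
side {'camera_matrix': [[372.305, 0.0, 258.141], [0.0, 372.305, 194.091], [0.0, 0.0, 1.0]], 'view': [[-0.917, -0.399, -0.007, 0.454], [0.259, -0.608, 0.75, -0.196], [-0.304, 0.686, 0.661, -0.722], [0.0, 0.0, 0.0, 1.0]]}
top {'camera_matrix': [[368.47, 0.0, 259.06], [0.0, 368.47, 191.642], [0.0, 0.0, 1.0]], 'view': [[-0.008, -1.0, 0.017, -0.009], [0.992, -0.006, 0.127, -0.512], [-0.127, 0.018, 0.992, -0.984], [0.0, 0.0, 0.0, 1.0]]}
```

View pics/side0.png

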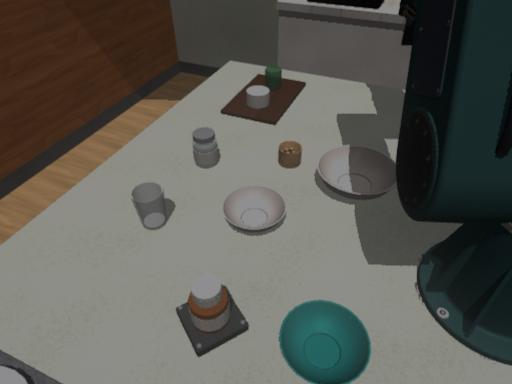

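View pics/top0.png

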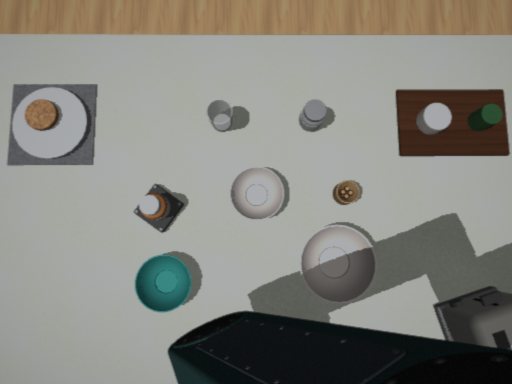

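The side view shows the cup at (290,154), small white bowl (254,210), bottle cap (207,288), jar (205,147) and glass (150,205). In the top view they are at cup (347,192), small bowl (258,193), cap (152,205), jar (313,113) and glass (220,115).

```bash
cat > h.py <<'E'
import numpy as np,cv2
from cell import arm
def ray(n,px):
    c=arm.calibration(n);K=np.array(c["camera_matrix"]);V=np.array(c["view"]);R,t=V[:3,:3],V[:3,3]
    d=np.linalg.inv(K)@np.array([px[0],px[1],1.]);d=R.T@(d*[1,-1,-1]);return -R.T@t,d/np.linalg.norm(d)
def onz(n,px,z):
    o,d=ray(n,px);return o+d*(z-o[2])/d[2]
def proj(n,p):
    c=arm.calibration(n);K=np.array(c["camera_matrix"]);V=np.array(c["view"])
    q=K@((V[:3,:3]@np.array(p)+V[:3,3])*[1,-1,-1]);return q[:2]/q[2]
def tri(ps,pt):
    (a,u),(b,v)=ray("side",ps),ray("top",pt)
    k=np.linalg.lstsq(np.c_[u,-v],b-a,rcond=None)[0];p,q=a+k[0]*u,b+k[1]*v
    return (p+q)/2,np.linalg.norm(p-q)
E
python3 - <<'E'
from h import *
R={"cup":[(270,135,312,178),(328,172,368,212)],"bowl":[(212,180,296,240),(222,158,295,228)],"cap":[(180,265,235,345),(130,180,192,235)],"jar":[(185,122,225,172),(292,92,335,135)],"glass":[(127,178,172,235),(200,93,240,138)]}
rows=[]
for k,v in R.items():
    t=[]
    for n,(x0,y0,x1,y1) in zip(("side","top"),v):
        t.append(cv2.resize(cv2.cvtColor(np.load(n+"0.npy"),cv2.COLOR_RGB2BGR)[y0:y1,x0:x1],(160,280) if 0 else (int((x1-x0)*280/(y1-y0)),280))[:,:400])
        f=np.load(n+"0.npy");L=cv2.cvtColor(f,cv2.COLOR_RGB2LAB)
        c=L[y0:y1,x0:x1];print(k,n,"row profile mid L,a,b",[tuple(map(int,p)) for p in c[(y1-y0)//2,::4]])
E
```

```text
cup side row profile mid L,a,b [(150, 127, 132), (150, 126, 132), (106, 127, 133), (67, 130, 137), (76, 132, 139), (76, 132, 140), (77, 132, 140), (73, 132, 139), (150, 127, 132), (150, 126, 132), (150, 126, 132)]
cup top row profile mid L,a,b [(180, 126, 130), (147, 127, 131), (107, 132, 146), (54, 134, 141), (119, 135, 149), (80, 134, 144), (112, 133, 148), (104, 134, 147), (105, 126, 132), (179, 126, 130)]
bowl side row profile mid L,a,b [(151, 127, 131), (151, 126, 132), (151, 127, 132), (106, 129, 130), (128, 130, 130), (142, 130, 131), (151, 128, 129), (152, 128, 127), (148, 128, 128), (148, 128, 128), (152, 128, 127), (152, 128, 127), (146, 129, 128), (144, 128, 128), (151, 127, 130), (145, 130, 130), (131, 130, 131), (115, 129, 130), (117, 128, 129), (150, 126, 133), (150, 126, 132)]
bowl top row profile mid L,a,b [(179, 125, 132), (180, 126, 130), (154, 128, 127), (111, 129, 130), (149, 129, 131), (170, 129, 131), (158, 127, 127), (181, 128, 126), (180, 128, 126), (180, 128, 126), (180, 128, 126), (177, 128, 127), (180, 128, 126), (178, 127, 130), (164, 129, 131), (162, 128,
[... 759 characters left out ...]
), (96, 127, 128), (118, 127, 130), (150, 125, 133)]
jar top row profile mid L,a,b [(178, 125, 133), (179, 126, 131), (152, 127, 129), (91, 128, 127), (139, 128, 126), (139, 129, 125), (138, 129, 125), (137, 129, 125), (135, 128, 126), (104, 126, 131), (102, 126, 131)]
glass side row profile mid L,a,b [(150, 126, 133), (150, 126, 132), (97, 126, 130), (88, 127, 129), (96, 127, 129), (94, 128, 129), (94, 128, 128), (93, 127, 129), (89, 127, 129), (77, 127, 129), (86, 127, 131), (86, 126, 131)]
glass top row profile mid L,a,b [(179, 126, 131), (179, 126, 131), (126, 127, 129), (103, 126, 130), (120, 127, 128), (156, 127, 128), (155, 127, 128), (108, 127, 129), (107, 127, 130), (101, 125, 132)]
```

```bash
cat >> h.py <<'E'
def mask(n,f,k,roi):
    L=cv2.GaussianBlur(cv2.cvtColor(f,cv2.COLOR_RGB2LAB),(3,3),0).astype(int);l,a,b=L[...,0],L[...,1],L[...,2]
    br=l>(160 if n=="top" else 135)
    m={"cup":b>=136,"bowl":(a-b>=-3),"cap":(b<=129)&br,"jar":(b<=127)&(l>110)}[k]
    z=np.zeros(m.shape,np.uint8);x0,y0,x1,y1=roi;z[y0:y1,x0:x1]=m[y0:y1,x0:x1]
    c=max(cv2.findContours(z,cv2.RETR_EXTERNAL,cv2.CHAIN_APPROX_NONE)[0],key=cv2.contourArea)
    return cv2.convexHull(c)[:,0].astype(float)+0.0
def circ(n,c,z):
    P=np.array([onz(n,p,z)[:2] for p in c]);(x,y),r=cv2.minEnclosingCircle(P.astype(np.float32))
    A=np.c_[2*P,np.ones(len(P))];s=np.linalg.lstsq(A,(P**2).sum(1),rcond=None)[0]
    return np.round([s[0],s[1],np.sqrt(s[2]+s[0]**2+s[1]**2),x,y,r],4)
E
python3 - <<'E'
from h import *
R={"cup":[(270,135,312,178),(328,172,368,212),.05],"bowl":[(212,180,296,240),(222,158,295,228),.045],"cap":[(185,268,230,300),(130,185,175,225),.113],"jar":[(185,122,225,172),(292,92,335,135),.095]}
im=[cv2.cvtColor(np.load(n+"0.npy"),cv2.COLOR_RGB2BGR) for n in("side","top")]
for k,(rs,rt,z) in R.items():
  e=[]
  for i,(n,r) in enumerate((("side",rs),("top",rt))):
    f=np.load(n+"0.npy")
    try:
      c=mask(n,f,k,r);el=cv2.fitEllipse(c.astype(np.float32));e.append(el[0])
      print(k,n,"circ@z",circ(n,c,z),"ell",np.round(el[0],1),np.round(el[1],1), "y",c[:,1].min(),c[:,1].max())
      cv2.polylines(im[i],[c.astype(int)],True,(0,0,255))
    except Exception as ex: print(k,n,ex)
  if len(e)==2: print("  tri",np.round(tri(*e)[0],4),tri(*e)[1])
a=cv2.resize(im[0][120:350,130:330],None,fx=2,fy=2);b=cv2.resize(im[1][80:240,120:370],(390,250))
w=np.zeros((460,800,3),np.uint8);w[:,:400]=a;w[:250,402:792]=b;cv2.imwrite("pics/m.png",w)
E
```

```text
cup side circ@z [ 0.5026 -0.2267  0.0543  0.5045 -0.2264  0.0638] ell [289.3 153.5] [25.3 29.6] y 140.0 167.0
cup top circ@z [ 0.5081 -0.2495  0.0353  0.5079 -0.2492  0.0379] ell [346.3 192.1] [23.9 27.4] y 180.0 204.0
  tri [ 0.5112 -0.2556  0.0269] 0.001509933684503482
bowl side circ@z [ 0.5075 -0.0028  0.0762  0.5079 -0.0023  0.0795] ell [253.7 208.2] [48.2 64.7] y 185.0 232.0
bowl top circ@z [0.512  0.0128 0.0928 0.5178 0.0223 0.1096] ell [251.6 190.4] [58.  78.4] y 158.0 227.0
  tri [0.509  0.0062 0.0484] 0.010408273699275938
cap side circ@z [0.4731 0.2649 0.0238 0.473  0.2649 0.0245] ell [205.5 285.8] [24.  29.8] y 274.0 298.0
cap top circ@z [0.4824 0.2866 0.0404 0.4869 0.2834 0.0449] ell [140.  200.1] [28.1 35.1] y 185.0 213.0
  tri [0.4723 0.279  0.1333] 0.01668623763337603
jar side circ@z [ 0.7271 -0.1651  0.0247  0.726  -0.1633  0.0266] ell [203.  132.5] [ 9.3 19.8] y 128.0 137.0
jar top circ@z [ 0.7217 -0.158   0.031   0.723  -0.1558  0.0349] ell [313.4 110.5] [20.2 25.3] y 100.0 119.0
  tri [ 0.7208 -0.1572  0.1007] 0.0017514908021770375
```

View pics/m.png

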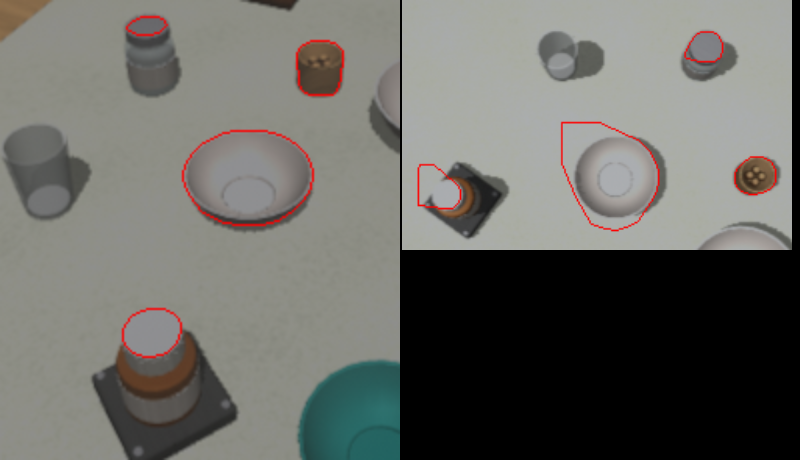

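Masks: the jar lid, cap top and cup are outlined well. In the top view the bowl and cap hulls leak into the counter, so I'll tighten those.

```bash
python3 - <<'E'
from h import *
f=np.load("top0.npy")
L=cv2.GaussianBlur(cv2.cvtColor(f,cv2.COLOR_RGB2LAB),(3,3),0).astype(int);l,a,b=L[...,0],L[...,1],L[...,2]
def best(m,roi):
    z=np.zeros(m.shape,np.uint8);x0,y0,x1,y1=roi;z[y0:y1,x0:x1]=m[y0:y1,x0:x1]
    z=cv2.morphologyEx(z,cv2.MORPH_OPEN,cv2.getStructuringElement(cv2.MORPH_ELLIPSE,(5,5)))
    c=max(cv2.findContours(z,cv2.RETR_EXTERNAL,cv2.CHAIN_APPROX_NONE)[0],key=cv2.contourArea);return cv2.convexHull(c)[:,0].astype(float)
for nm,m,roi,z in [("bowl",(a>=128)&(b<=132),(226,162,292,224),.045),("bowl2",(a-b>=-2),(226,162,292,224),.045),("cap",(b<=127)&(l>165),(135,190,172,222),.113),("cap2",(b<=128)&(l>160),(135,190,172,222),.113),("glass",(l<162),(204,97,236,134),.095)]:
    c=best(m,roi);el=cv2.fitEllipse(c.astype(np.float32));print(nm,circ("top",c,z),np.round(el,1) if 0 else el[:2],c.min(0),c.max(0))
    if nm=="cap":print("tri",tri((205.5,285.8),el[0]))
    if nm=="bowl":print("tri",tri((253.7,207.5),el[0]))
# cup side: top rim corners & bottom
s=np.load("side0.npy");c=mask("side",s,"cup",(270,135,312,178));P=c
for h in(0,.05):
    print("cup check",h,[np.round(proj(n,(.511,-.254,h)),1) for n in("side","top")])
# predicted cup silhouettes to compare with bounding boxes, centre candidates
t=mask("top",f,"cup",(328,172,368,212))
print("meas side",P.min(0),P.max(0),"top",t.min(0),t.max(0))
from scipy.optimize import least_squares
th=np.linspace(0,6.283,60)
def bb(n,x,y):
    q=np.array([proj(n,(x+.032*np.cos(u),y+.032*np.sin(u),h)) for h in(0,.05) for u in th]);return np.r_[q.min(0),q.max(0)+0]
o=np.r_[P.min(0)-.5,P.max(0)+.5,t.min(0)-.5,t.max(0)+.5]
r=least_squares(lambda p:np.r_[bb("side",*p),bb("top",*p)]-o,(.511,-.254),diff_step=1e-3);print(r.x,np.round(r.fun,1))
E
```

```text
bowl [ 0.5074 -0.0054  0.0728  0.507  -0.0052  0.0737] ((256.3875732421875, 193.1613311767578), (52.969093322753906, 53.53937530517578)) [230. 167.] [283. 219.]
tri (array([ 0.50787879, -0.00513106,  0.0400444 ]), np.float64(0.0012107108576946662))
bowl2 [0.5163 0.0049 0.0844 0.517  0.0146 0.097 ] ((253.05349731445312, 189.90438842773438), (53.88399887084961, 70.11602783203125)) [226. 162.] [283. 223.]
cap [0.4716 0.267  0.0218 0.4716 0.2676 0.0226] ((148.4640655517578, 204.3306884765625), (17.070934295654297, 17.676374435424805)) [140. 196.] [157. 213.]
tri (array([0.47168081, 0.26663413, 0.11491299]), np.float64(0.0006604465621504474))
cap2 [0.4722 0.2684 0.0233 0.4719 0.2693 0.0248] ((147.99368286132812, 204.06504821777344), (17.73514175415039, 19.425447463989258)) [138. 196.] [157. 213.]
glass [0.7089 0.0828 0.0451 0.7097 0.0819 0.0494] ((222.4884796142578, 115.80123901367188), (29.46725082397461, 35.90830993652344)) [207. 100.] [235. 132.]
cup check 0 [array([289. , 161.7]), array([343.3, 193.1])]
cup check 0.05 [array([289.9, 147. ]), array([347.7, 190.8])]
meas side [278. 140.
[... 1119 characters left out ...]
^^^^^^^^^^^^^^^
                             mf)
                             ^^^
    df = [f_eval - f0 for f_eval in f_evals]
                                    ^^^^^^^
    f = np.atleast_1d(self.fun(x, *self.args, **self.kwargs))
                      ~~~~~~~~^^^^^^^^^^^^^^^^^^^^^^^^^^^^^^
    return np.atleast_1d(self.fun(x))
                         ~~~~~~~~^^^
    return self.f(x, *self.args, **self.kwargs)
           ~~~~~~^^^^^^^^^^^^^^^^^^^^^^^^^^^^^^
  File "<stdin>", line 24, in <lambda>
  File "<stdin>", line 22, in bb
  File "h.py", line 9, in proj
    c=arm.calibration(n);K=np.array(c["camera_matrix"]);V=np.array(c["view"])
ValueError: time passes only in moves, steps and waits
```

The cup's mid-height point is at (0.511, -0.255, 0.027). The bowl rim is at (0.507, -0.004, 0.040) and the cap top at (0.472, 0.266, 0.115), all consistent with the given sizes. Next I'll work out the approach.

```bash
cat > plan.py <<'E'
import numpy as np,sys
from scipy.spatial.transform import Rotation as Ro
from cell import arm
def pose(yaw,tilt):
    c,s=np.cos(np.radians(yaw)),np.sin(np.radians(yaw))
    x=np.array([c,s,0]);z=np.array([0,0,-1.]);return Ro.from_matrix(np.c_[x,np.cross(z,x),z])*Ro.from_euler("y",tilt,degrees=True)
def show(*ts):  # (grasp xyz, yaw, tilt) -> row numbers
    s=arm.sense();R=Ro.from_rotvec(s["tcp_rot"]);p=np.array(s["tcp_pos"])
    for g,yaw,tilt in ts:
        T=pose(yaw,tilt);q=np.array(g)+T.apply([0,0,.019])
        print((g,yaw,tilt),"turn",np.round((R.inv()*T).as_rotvec()/(2*np.pi),4).tolist(),"shift",np.round(R.inv().apply(q-p)/.8,4).tolist(),"deg",round(np.degrees((R.inv()*T).magnitude())))
def where():
    s=arm.sense();R=Ro.from_rotvec(s["tcp_rot"]).as_matrix();g=np.array(s["tcp_pos"])-.019*R[:,2]
    print("t",round(s["clock"],2),"grasp",np.round(g,4),"x",np.round(R[:,0],3),"z",np.round(R[:,2],3),"q",np.round(s["joint_positions"],2),"F",np.round(s["contact_force"],1),"open",round(s["opening"],3),"gf",round(s["grasp_force"],1))
E
python3 -c "
from plan import *
show(((.511,-.255,.2),-26.5,20),((.511,-.255,.12),-26.5,20))"
```

```text
((0.511, -0.255, 0.2), -26.5, 20) turn [-0.0243, 0.0521, 0.1369] shift [0.4658, -0.3229, 0.003] deg 53
((0.511, -0.255, 0.12), -26.5, 20) turn [-0.0243, 0.0521, 0.1369] shift [0.4658, -0.3228, 0.103] deg 53
```

```bash
R='-0.0243,0.0521,0.1369,0.466,-0.323,0.003,1'; python3 -m creep '[-0.0243,0.0521,0.1369,0.466,-0.323,0.003,1,-0.0243,0.0521,0.1369,0.466,-0.323,0.003,1,-0.0243,0.0521,0.1369,0.466,-0.323,0.003,1,-0.0243,0.0521,0.1369,0.466,-0.323,0.003,1,-0.0243,0.0521,0.1369,0.466,-0.323,0.003,1,-0.0243,0.0521,0.1369,0.466,-0.323,0.003,1,-0.0243,0.0521,0.1369,0.466,-0.323,0.003,1,-0.0243,0.0521,0.1369,0.466,-0.323,0.003,1,-0.0243,0.0521,0.1369,0.466,-0.323,0.003,1,-0.0243,0.0521,0.1369,0.466,-0.323,0.003,1,-0.0243,0.0521,0.1369,0.466,-0.323,0.003,1,-0.0243,0.0521,0.1369,0.466,-0.323,0.003,1]'; python3 -c "
from plan import *
where()
show(((.511,-.255,.10),-26.5,20),((.511,-.255,.031),-26.5,20))"
```

```text
clock: 1.6
tcp_pos: [0.5167, -0.2588, 0.1824]
tcp_rot: [2.936, -0.693, 0.519]
contact_force: [-0.3, -0.8, 0.8]
opening: 1.001
grasp_force: 0.0
t 1.6 grasp [ 0.5108 -0.2559  0.2002] x [ 0.84  -0.42   0.343] z [ 0.306 -0.154 -0.939] q [-0.51  0.05  2.19  0.03  0.55  1.5 ] F [-0.3 -0.8  0.8] open 1.001 gf 0.0
((0.511, -0.255, 0.1), -26.5, 20) turn [0.0002, -0.0001, -0.0002] shift [-0.0432, -0.0012, 0.1176] deg 0
((0.511, -0.255, 0.031), -26.5, 20) turn [0.0002, -0.0001, -0.0002] shift [-0.0728, -0.0012, 0.1986] deg 0
```

```bash
python3 -m creep '[0,0,0,-0.043,-0.001,0.118,1,0,0,0,-0.043,-0.001,0.118,1,0,0,0,-0.058,-0.001,0.158,1,0,0,0,-0.073,-0.001,0.1986,1,0,0,0,-0.073,-0.001,0.1986,1,0,0,0,-0.073,-0.001,0.1986,1,0,0,0,-0.073,-0.001,0.1986,1]'; python3 - <<'E'
from plan import *
import cv2
where()
f=arm.grab_frame("side");cv2.imwrite("pics/g.png",cv2.resize(cv2.cvtColor(f,cv2.COLOR_RGB2BGR)[60:260,180:420],None,fx=2.5,fy=2.5))
E
```

```text
clock: 2.48
tcp_pos: [0.5227, -0.2609, 0.0375]
tcp_rot: [2.959, -0.696, 0.461]
contact_force: [0.8, 0.7, 0.6]
opening: 1.001
grasp_force: 0.0
t 2.48 grasp [ 0.5175 -0.2584  0.0556] x [ 0.853 -0.425  0.303] z [ 0.273 -0.132 -0.953] q [-0.51  0.33  2.2   0.06  0.31  1.47] F [0.8 0.7 0.6] open 1.001 gf 0.0
```

View pics/g.png

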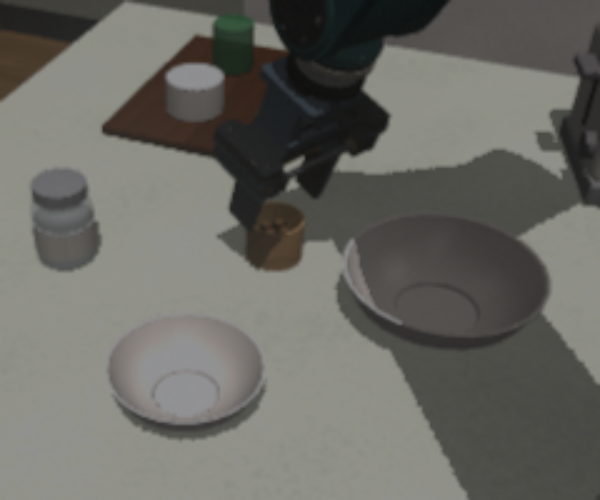

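The crop shows the fingers straddling the cup at about (275,235), with clearance. Joint 5 is at its limit, so I'll use a smaller tilt (10°).

```bash
python3 -c "
from plan import *
show(((.511,-.255,.05),-26.5,10),((.511,-.255,.031),-26.5,10))"
```

```text
((0.511, -0.255, 0.05), -26.5, 10) turn [-0.0005, -0.0213, 0.0] shift [-0.0139, -0.0001, 0.0036] deg 8
((0.511, -0.255, 0.031), -26.5, 10) turn [-0.0005, -0.0213, 0.0] shift [-0.0211, 0.0, 0.0263] deg 8
```

```bash
python3 -m creep '[0,0,0,0,0,-0.05,1,0,0,0,0,0,-0.05,1,0,0,0,0,0,-0.05,1]'; python3 -c "
from plan import *
where()
show(((.511,-.255,.05),-26.5,10),((.511,-.255,.031),-26.5,10))"
```

```text
clock: 2.9
tcp_pos: [0.5117, -0.2555, 0.075]
tcp_rot: [2.959, -0.696, 0.46]
contact_force: [1.0, -0.4, 0.6]
opening: 1.004
grasp_force: 0.0
t 2.9 grasp [ 0.5065 -0.253   0.0931] x [ 0.853 -0.425  0.303] z [ 0.273 -0.132 -0.953] q [-0.51  0.24  2.22  0.05  0.38  1.47] F [ 1.  -0.4  0.6] open 1.004 gf 0.0
((0.511, -0.255, 0.05), -26.5, 10) turn [-0.0005, -0.0212, 0.0001] shift [-0.0136, -0.0, 0.0529] deg 8
((0.511, -0.255, 0.031), -26.5, 10) turn [-0.0005, -0.0212, 0.0001] shift [-0.0208, 0.0001, 0.0756] deg 8
```

Commands are relative to the pose actually reached (clamped), so measured-based rows hold.

```bash
python3 -m creep '[-0.0005,-0.0212,0,-0.0136,0,0.053,1,-0.0005,-0.0212,0,-0.0136,0,0.053,1,-0.0005,-0.0212,0,-0.0208,0,0.0756,1,-0.0005,-0.0212,0,-0.0208,0,0.0756,1,-0.0005,-0.0212,0,-0.0208,0,0.0756,1]'; python3 -c "
from plan import *
where()"
```

```text
clock: 3.52
tcp_pos: [0.5137, -0.2563, 0.0125]
tcp_rot: [3.009, -0.708, 0.263]
contact_force: [0.2, 0.1, 0.6]
opening: 1.001
grasp_force: 0.0
t 3.52 grasp [ 0.5107 -0.2548  0.0312] x [ 0.882 -0.439  0.174] z [ 0.155 -0.077 -0.985] q [-0.51  0.4   2.14  0.02  0.43  1.51] F [0.2 0.1 0.6] open 1.001 gf 0.0
```

```bash
python3 -m creep '[0,0,0,0,0,0,0,0,0,0,0,0,0,0,0,0,0,0,0,0,0,0,0,0,0,0,0,0,0,0,0,0,0,0,0,0,0,0,0,0,0,0,0,0,0,0,0,0,0]'; python3 -c "
from plan import *
where()
show(((.511,-.255,.12),-26.5,10),((.511,-.255,.18),-26.5,10),((.507,-.02,.18),-5,10))"
```

```text
clock: 4.4
tcp_pos: [0.514, -0.2564, 0.0122]
tcp_rot: [3.009, -0.708, 0.262]
contact_force: [-1.6, 0.5, 5.8]
opening: 0.687
grasp_force: 30.0
t 4.4 grasp [ 0.511  -0.2549  0.0309] x [ 0.882 -0.439  0.173] z [ 0.155 -0.077 -0.985] q [-0.51  0.4   2.14  0.02  0.43  1.51] F [-1.6  0.5  5.8] open 0.687 gf 30.0
((0.511, -0.255, 0.12), -26.5, 10) turn [-0.0, 0.0001, 0.0001] shift [0.0193, 0.0001, -0.1096] deg 0
((0.511, -0.255, 0.18), -26.5, 10) turn [-0.0, 0.0001, 0.0001] shift [0.0322, 0.0001, -0.1835] deg 0
((0.507, -0.02, 0.18), -5, 10) turn [0.0103, 0.0001, -0.0588] shift [-0.1014, -0.2622, -0.2069] deg 21
```

```bash
python3 -m creep '[0,0,0,0.01,0,-0.055,0,0,0,0,0.019,0,-0.11,0,0,0,0,0.026,0,-0.147,0,0,0,0,0.032,0,-0.183,0,0.0026,0,-0.015,-0.001,-0.065,-0.189,0,0.005,0,-0.03,-0.034,-0.131,-0.195,0,0.0077,0,-0.044,-0.068,-0.197,-0.201,0,0.0103,0,-0.0588,-0.1014,-0.2622,-0.207,0,0.0103,0,-0.0588,-0.1014,-0.2622,-0.207,0,0.0103,0,-0.0588,-0.1014,-0.2622,-0.207,0]'; python3 -c "
from plan import *
where()
g=(.468,-.004,.117)
show(((.485,-.004,.17),-5,-10),((.475,-.004,.14),-5,-30),(g,-5,-50),(g,-5,-60),(g,-5,-70),(g,-5,-80),(g,-5,-88))"
```

```text
clock: 5.65
tcp_pos: [0.5101, -0.0203, 0.161]
tcp_rot: [3.119, -0.136, 0.271]
contact_force: [0.8, -0.6, -2.2]
opening: 0.686
grasp_force: 30.0
t 5.65 grasp [ 0.5068 -0.02    0.1797] x [ 0.981 -0.085  0.172] z [ 0.172 -0.015 -0.985] q [-0.09  0.03  2.22 -0.    0.71  1.57] F [ 0.8 -0.6 -2.2] open 0.686 gf 30.0
((0.485, -0.004, 0.17), -5, -10) turn [0.0, -0.0554, 0.0001] shift [-0.0387, -0.0176, 0.0056] deg 20
((0.475, -0.004, 0.14), -5, -30) turn [0.0, -0.1109, 0.0001] shift [-0.0646, -0.0165, 0.0362] deg 40
((0.468, -0.004, 0.117), -5, -50) turn [0.0, -0.1665, 0.0001] shift [-0.0834, -0.0158, 0.0567] deg 60
((0.468, -0.004, 0.117), -5, -60) turn [0.0, -0.1943, 0.0001] shift [-0.0852, -0.0158, 0.053] deg 70
((0.468, -0.004, 0.117), -5, -70) turn [0.0, -0.222, 0.0001] shift [-0.0863, -0.0158, 0.049] deg 80
((0.468, -0.004, 0.117), -5, -80) turn [0.0, -0.2498, 0.0001] shift [-0.0866, -0.0158, 0.0449] deg 90
((0.468, -0.004, 0.117), -5, -88) turn [0.0001, -0.272, 0.0001] shift [-0.0864, -0.0158, 0.0416] deg 98
```

```bash
python3 -m creep '[0,-0.0277,0,-0.019,-0.009,0.003,0,0,-0.0554,0,-0.0387,-0.0176,0.0056,0,0,-0.083,0,-0.052,-0.017,0.021,0,0,-0.1109,0,-0.0646,-0.0165,0.0362,0,0,-0.139,0,-0.074,-0.016,0.047,0,0,-0.1665,0,-0.0834,-0.0158,0.0567,0,0,-0.1665,0,-0.0834,-0.0158,0.0567,0]'; python3 -c "
from plan import *
where()
g=(.468,-.004,.117)
show((g,-5,-55),(g,-5,-60),(g,-5,-70),(g,-5,-80),(g,-5,-88))"
```

```text
clock: 6.52
tcp_pos: [0.4531, -0.0038, 0.1021]
tcp_rot: [-2.808, 0.126, 1.316]
contact_force: [-1.1, -0.2, -1.1]
opening: 0.687
grasp_force: 30.0
t 6.53 grasp [ 0.4677 -0.0051  0.1143] x [ 0.637 -0.057 -0.769] z [-0.766  0.069 -0.64 ] q [-0.07  0.6   1.82  0.02  1.6   1.58] F [-1.1 -0.2 -1.1] open 0.687 gf 30.0
((0.468, -0.004, 0.117), -5, -55) turn [-0.0003, -0.0132, -0.0002] shift [-0.0044, -0.0013, -0.0025] deg 5
((0.468, -0.004, 0.117), -5, -60) turn [-0.0003, -0.0271, -0.0002] shift [-0.0065, -0.0013, -0.0028] deg 10
((0.468, -0.004, 0.117), -5, -70) turn [-0.0003, -0.0549, -0.0002] shift [-0.0105, -0.0013, -0.0038] deg 20
((0.468, -0.004, 0.117), -5, -80) turn [-0.0003, -0.0827, -0.0001] shift [-0.0142, -0.0013, -0.0055] deg 30
((0.468, -0.004, 0.117), -5, -88) turn [-0.0003, -0.1049, -0.0001] shift [-0.017, -0.0013, -0.0074] deg 38
```

```bash
python3 -m creep '[0,-0.0132,0,-0.0044,-0.0013,-0.0025,0,0,-0.0271,0,-0.0065,-0.0013,-0.0028,0,0,-0.041,0,-0.0085,-0.0013,-0.0033,0,0,-0.0549,0,-0.0105,-0.0013,-0.0038,0,0,-0.0688,0,-0.0124,-0.0013,-0.0046,0,0,-0.0827,0,-0.0142,-0.0013,-0.0055,0,0,-0.0827,0,-0.0142,-0.0013,-0.0055,0,0,-0.0827,0,-0.0142,-0.0013,-0.0055,0,0,-0.0938,0,-0.0156,-0.0013,-0.0064,0,0,-0.1049,0,-0.017,-0.0013,-0.0074,0,0,-0.1049,0,-0.017,-0.0013,-0.0074,0,0,-0.1049,0,-0.017,-0.0013,-0.0074,0,0,-0.1049,0,-0.017,-0.0013,-0.0074,0]'; python3 - <<'E'
from plan import *
import cv2
where()
a=[cv2.cvtColor(arm.grab_frame(n),cv2.COLOR_RGB2BGR) for n in("side","top")]
cv2.imwrite("pics/p.png",np.hstack([cv2.resize(a[0][100:260,170:370],(400,320)),cv2.resize(a[1][130:290,160:360],(400,320))]))
g=(.468,-.004,.117)
show((g,-5,-50),((.475,-.004,.15),-5,-30),((.5,-.004,.18),-5,-10))
E
```

```text
clock: 8.15
tcp_pos: [0.4498, -0.0012, 0.1197]
tcp_rot: [-2.223, 0.097, 2.132]
contact_force: [0.3, 0.9, -1.5]
opening: 0.688
grasp_force: 30.0
t 8.15 grasp [ 0.4687 -0.0029  0.1204] x [ 0.042 -0.003 -0.999] z [-0.995  0.087 -0.042] q [-0.07  0.92  1.62  0.02  2.13  1.58] F [ 0.3  0.9 -1.5] open 0.688 gf 30.0
((0.468, -0.004, 0.117), -5, -50) turn [0.0, 0.1046, 0.0] shift [0.0186, 0.0015, -0.0041] deg 38
((0.475, -0.004, 0.15), -5, -30) turn [0.0, 0.1602, 0.0] shift [-0.0167, 0.0007, -0.0206] deg 58
((0.5, -0.004, 0.18), -5, -10) turn [0.0, 0.2157, 0.0] shift [-0.0498, -0.002, -0.0609] deg 78
```

View pics/p.png

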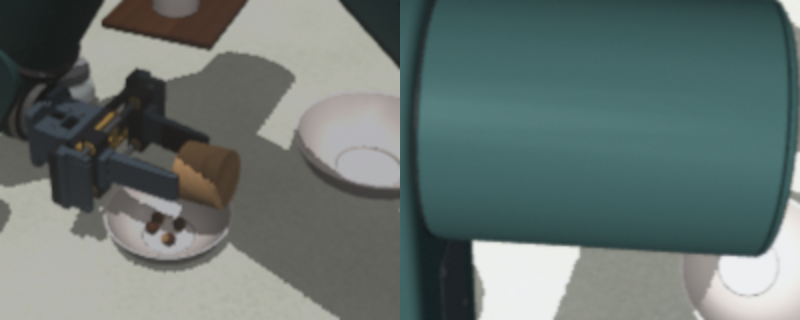

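The side crop shows all four nuts in the small bowl, around (165,228). The cup is tipped and empty. I'll untip and return it.

```bash
python3 -m creep '[0,0.0277,0,0,0,-0.003,0,0,0.0554,0,0,0,-0.008,0,0,0.083,0,-0.005,0,-0.012,0,0,0.11,0,-0.01,0,-0.016,0,0,0.137,0,-0.014,0,-0.02,0,0,0.1602,0,-0.0167,0.0007,-0.0206,0,0,0.188,0,-0.033,0,-0.04,0,0,0.2157,0,-0.0498,-0.002,-0.0609,0,0,0.2157,0,-0.0498,-0.002,-0.0609,0]'; python3 -c "
from plan import *
where()
show(((.506,-.02,.18),-5,10),((.511,-.257,.18),-26.5,10),((.511,-.257,.1),-26.5,10),((.511,-.257,.05),-26.5,10))"
```

```text
clock: 9.38
tcp_pos: [0.4964, -0.0036, 0.1627]
tcp_rot: [-3.119, 0.135, 0.271]
contact_force: [-0.8, -0.5, -0.9]
opening: 0.689
grasp_force: 30.0
t 9.38 grasp [ 0.4996 -0.0039  0.1814] x [ 0.981 -0.085 -0.173] z [-0.172  0.015 -0.985] q [-0.06  0.18  2.06  0.01  1.08  1.6 ] F [-0.8 -0.5 -0.9] open 0.689 gf 30.0
((0.506, -0.02, 0.18), -5, 10) turn [-0.0, 0.0554, 0.0001] shift [0.0179, 0.0194, -0.0014] deg 20
((0.511, -0.257, 0.18), -26.5, 10) turn [-0.0001, 0.0547, 0.0601] shift [0.0491, 0.3155, -0.0069] deg 29
((0.511, -0.257, 0.1), -26.5, 10) turn [-0.0001, 0.0547, 0.0601] shift [0.0663, 0.3155, 0.0916] deg 29
((0.511, -0.257, 0.05), -26.5, 10) turn [-0.0001, 0.0547, 0.0601] shift [0.0771, 0.3155, 0.1532] deg 29
```

```bash
python3 -m creep '[0,0.0277,0,0.009,0.01,0,0,0,0.0554,0,0.018,0.0194,-0.0014,0,0,0.0547,0.02,0.033,0.09,-0.003,0,0,0.0547,0.04,0.042,0.165,-0.005,0,0,0.0547,0.0601,0.049,0.24,-0.006,0,0,0.0547,0.0601,0.0491,0.3155,-0.0069,0,0,0.0547,0.0601,0.0491,0.3155,-0.0069,0,0,0.0547,0.0601,0.0577,0.3155,0.0424,0,0,0.0547,0.0601,0.0663,0.3155,0.0916,0,0,0.0547,0.0601,0.0717,0.3155,0.122,0,0,0.0547,0.0601,0.0771,0.3155,0.1532,0,0,0.0547,0.0601,0.0771,0.3155,0.1532,0]'; python3 -c "
from plan import *
where()
show(((.511,-.257,.0345),-26.5,10),((.511,-.257,.0315),-26.5,10),((.511,-.257,.03),-26.5,10))"
```

```text
clock: 10.88
tcp_pos: [0.512, -0.2569, 0.0267]
tcp_rot: [3.011, -0.708, 0.248]
contact_force: [-0.1, -0.4, -1.8]
opening: 0.684
grasp_force: 30.0
t 10.88 grasp [ 0.5093 -0.2555  0.0455] x [ 0.883 -0.44   0.164] z [ 0.146 -0.073 -0.986] q [-0.51  0.37  2.14  0.02  0.47  1.51] F [-0.1 -0.4 -1.8] open 0.684 gf 30.0
((0.511, -0.257, 0.0345), -26.5, 10) turn [0.0, 0.0016, 0.0001] shift [0.0007, 0.0007, 0.014] deg 1
((0.511, -0.257, 0.0315), -26.5, 10) turn [0.0, 0.0016, 0.0001] shift [0.0001, 0.0007, 0.0177] deg 1
((0.511, -0.257, 0.03), -26.5, 10) turn [0.0, 0.0016, 0.0001] shift [-0.0002, 0.0007, 0.0195] deg 1
```

```bash
python3 -m creep '[0,0.0016,0,0,0.0007,0.007,0,0,0.0016,0,0,0.0007,0.012,0,0,0.0016,0,0,0.0007,0.012,0,0,0.0016,0,0,0.0007,0.012,0]'; python3 -c "
from plan import *
where()
show(((.511,-.2565,.031),-26.5,10))"
```

```text
clock: 11.38
tcp_pos: [0.5152, -0.2599, 0.0203]
tcp_rot: [3.005, -0.708, 0.274]
contact_force: [0.3, -0.6, -2.0]
opening: 0.686
grasp_force: 30.0
t 11.38 grasp [ 0.5121 -0.2583  0.039 ] x [ 0.88  -0.439  0.181] z [ 0.162 -0.082 -0.983] q [-0.51  0.38  2.14  0.02  0.44  1.51] F [ 0.3 -0.6 -2. ] open 0.686 gf 30.0
((0.511, -0.2565, 0.031), -26.5, 10) turn [0.0001, -0.0012, -0.0] shift [-0.0042, -0.0015, 0.0094] deg 0
```

```bash
python3 -m creep '[0,-0.0012,0,-0.003,-0.001,0.005,0,0,-0.0012,0,-0.003,-0.001,0.008,0,0,-0.0012,0,-0.003,-0.001,0.0085,0,0,-0.0012,0,-0.003,-0.001,0.0085,0]'; python3 -c "
from plan import *
where()
show(((.511,-.2565,.031),-26.5,10))"
```

```text
clock: 11.88
tcp_pos: [0.5143, -0.2586, 0.0127]
tcp_rot: [3.008, -0.708, 0.262]
contact_force: [-1.3, 0.5, -1.2]
opening: 0.687
grasp_force: 30.0
t 11.88 grasp [ 0.5113 -0.2571  0.0314] x [ 0.881 -0.44   0.173] z [ 0.155 -0.078 -0.985] q [-0.51  0.4   2.14  0.02  0.43  1.51] F [-1.3  0.5 -1.2] open 0.687 gf 30.0
((0.511, -0.2565, 0.031), -26.5, 10) turn [0.0001, 0.0001, -0.0] shift [-0.0008, -0.0005, 0.0004] deg 0
```

```bash
python3 -m creep '[0,0,0,0,0,0.0006,0,0,0,0,0,0,0.0006,1,0,0,0,0,0,0.0006,1,0,0,0,0,0,0.0006,1,0,0,0,0,0,0.0006,1,0,0,0,0,0,0.0006,1]'; python3 -c "
from plan import *
where()
show(((.499,-.251,.1),-26.5,10),((.499,-.251,.2),-26.5,0))"
```

```text
clock: 12.62
tcp_pos: [0.5144, -0.2586, 0.0123]
tcp_rot: [3.008, -0.708, 0.262]
contact_force: [-0.2, -0.6, 0.0]
opening: 1.001
grasp_force: 0.0
t 12.62 grasp [ 0.5115 -0.2571  0.031 ] x [ 0.881 -0.44   0.173] z [ 0.155 -0.078 -0.985] q [-0.51  0.4   2.14  0.02  0.43  1.51] F [-0.2 -0.6  0. ] open 1.001 gf 0.0
((0.499, -0.251, 0.1), -26.5, 10) turn [0.0001, 0.0001, -0.0] shift [-0.0021, 0.0002, -0.0879] deg 0
((0.499, -0.251, 0.2), -26.5, 0) turn [0.0001, -0.0277, -0.0] shift [0.0154, 0.0003, -0.2114] deg 10
```

```bash
python3 -m creep '[0,0,0,-0.001,0,-0.03,1,0,0,0,-0.001,0,-0.06,1,0,0,0,-0.0021,0,-0.088,1,0,-0.009,0,0.004,0,-0.13,1,0,-0.018,0,0.01,0,-0.17,1,0,-0.0277,0,0.0154,0,-0.2114,1,0,-0.0277,0,0.0154,0,-0.2114,1]'; python3 - <<'E'
from plan import *
import cv2
where()
a=cv2.cvtColor(arm.grab_frame("side"),cv2.COLOR_RGB2BGR)
cv2.imwrite("pics/c.png",cv2.resize(a[60:260,160:400],None,fx=2.5,fy=2.5))
show(((.472,.266,.22),29.4,0))
E
```

```text
clock: 13.5
tcp_pos: [0.501, -0.2518, 0.1836]
tcp_rot: [3.056, -0.72, 0.006]
contact_force: [-0.2, -0.0, 0.2]
opening: 1.002
grasp_force: 0.0
t 13.5 grasp [ 0.5009 -0.2518  0.2026] x [ 0.895 -0.446  0.004] z [ 0.003 -0.003 -1.   ] q [-0.51  0.16  2.02 -0.    0.96  1.53] F [-0.2 -0.   0.2] open 1.002 gf 0.0
((0.472, 0.266, 0.22), 29.4, 0) turn [0.0003, -0.0003, -0.1553] shift [-0.3196, -0.563, -0.0253] deg 56
```

View pics/c.png

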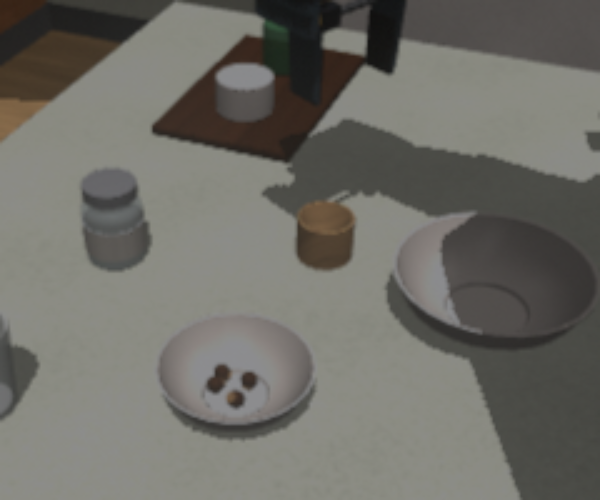

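The cup stands upright and empty at about (325,235) in the crop, with four nuts in the bowl at about (235,385). On to the cap.

```bash
python3 -m creep '[0,0,-0.0155,-0.03,-0.056,-0.025,1,0,0,-0.031,-0.064,-0.113,-0.025,1,0,0,-0.0466,-0.096,-0.169,-0.025,1,0,0,-0.062,-0.128,-0.225,-0.025,1,0,0,-0.078,-0.16,-0.282,-0.025,1,0,0,-0.093,-0.192,-0.338,-0.025,1,0,0,-0.109,-0.224,-0.394,-0.025,1,0,0,-0.124,-0.256,-0.45,-0.025,1,0,0,-0.14,-0.288,-0.507,-0.025,1,0,0,-0.1553,-0.3196,-0.563,-0.025,1,0,0,-0.1553,-0.3196,-0.563,-0.025,1,0,0,-0.1553,-0.3196,-0.563,-0.025,1]'; python3 - <<'E'
from plan import *
where()
show(((.472,.266,.15),29.4,0),((.472,.266,.114),29.4,0))
E
```

```text
clock: 15.05
tcp_pos: [0.4706, 0.2658, 0.1995]
tcp_rot: [3.038, 0.797, -0.003]
contact_force: [0.5, -0.7, 0.6]
opening: 1.002
grasp_force: 0.0
t 15.05 grasp [0.4706 0.2658 0.2185] x [ 0.871  0.491 -0.002] z [-0.002 -0.002 -1.   ] q [ 0.47  0.11  2.05 -0.    0.99  1.53] F [ 0.5 -0.7  0.6] open 1.002 gf 0.0
((0.472, 0.266, 0.15), 29.4, 0) turn [0.0001, 0.0004, -0.0] shift [0.0019, 0.0006, 0.0856] deg 0
((0.472, 0.266, 0.114), 29.4, 0) turn [0.0001, 0.0004, -0.0] shift [0.002, 0.0006, 0.1306] deg 0
```

```bash
python3 -m creep '[0,0,0,0.0019,0.0006,0.0428,1,0,0,0,0.0019,0.0006,0.0856,1,0,0,0,0.002,0.0006,0.11,1,0,0,0,0.002,0.0006,0.1306,1,0,0,0,0.002,0.0006,0.1306,1,0,0,0,0.002,0.0006,0.1306,1,0,0,0,0.002,0.0006,0.1306,1]'; python3 - <<'E'
from plan import *
where()
show(((.472,.266,.114),29.4,0))
E
```

```text
clock: 15.92
tcp_pos: [0.4735, 0.2669, 0.097]
tcp_rot: [3.038, 0.797, 0.001]
contact_force: [0.7, 0.0, 0.0]
opening: 0.996
grasp_force: 0.0
t 15.93 grasp [0.4734 0.2669 0.116 ] x [0.871 0.491 0.001] z [ 0.001 -0.    -1.   ] q [ 0.47  0.26  2.09 -0.    0.79  1.53] F [0.7 0.  0. ] open 0.996 gf 0.0
((0.472, 0.266, 0.114), 29.4, 0) turn [0.0001, -0.0001, -0.0] shift [-0.0021, 0.0, 0.0025] deg 0
```

```bash
python3 -m creep '[0,0,0,-0.0015,0,0.0022,1,0,0,0,-0.0015,0,0.0022,1,0,0,0,-0.0015,0,0.0022,0.65,0,0,0,-0.0015,0,0.0022,0.6,0,0,0,-0.0015,0,0.0022,0.5,0,0,0,-0.0015,0,0.0022,0,0,0,0,-0.0015,0,0.0022,0,0,0,0,-0.0015,0,0.0022,0,0,0,0,-0.0015,0,0.0022,0]'; python3 - <<'E'
from plan import *
where()
E
```

```text
clock: 17.05
tcp_pos: [0.4719, 0.2661, 0.0944]
tcp_rot: [3.038, 0.797, -0.001]
contact_force: [-0.3, -0.1, 0.3]
opening: 0.263
grasp_force: 0.0
t 17.05 grasp [0.4719 0.2661 0.1134] x [ 0.871  0.491 -0.001] z [-0.    -0.001 -1.   ] q [ 0.47  0.27  2.09 -0.    0.78  1.53] F [-0.3 -0.1  0.3] open 0.263 gf 0.0
```

```bash
python3 - <<'E'
from plan import *
import cv2
where()
a=[cv2.cvtColor(arm.grab_frame(n),cv2.COLOR_RGB2BGR) for n in("side","top")]
cv2.imwrite("pics/k.png",np.hstack([cv2.resize(a[0][220:370,130:280],(400,400)),cv2.resize(a[1][140:290,80:230],(400,400))]))
where()
E
```

```text
t 17.05 grasp [0.4719 0.2661 0.1134] x [ 0.871  0.491 -0.001] z [-0.    -0.001 -1.   ] q [ 0.47  0.27  2.09 -0.    0.78  1.53] F [-0.3 -0.1  0.3] open 0.263 gf 0.0
t 17.15 grasp [0.4719 0.2661 0.1134] x [ 0.871  0.491 -0.001] z [-0.    -0.001 -1.   ] q [ 0.47  0.27  2.09 -0.    0.78  1.53] F [ 0.5 -0.7  0.1] open 0.172 gf 0.0
```

View pics/k.png

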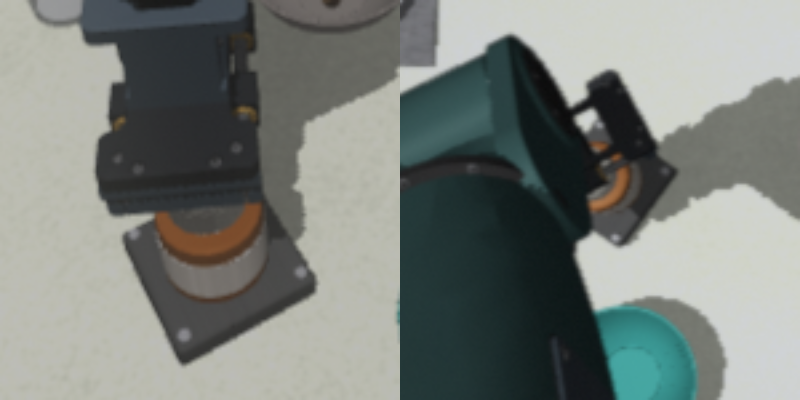

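The gripper body hides the cap in both views, and the fingers are closing without meeting it. I'll open, lift and look.

```bash
python3 -m creep '[0,0,0,0,0,0,1,0,0,0,0,0,0,1,0,0,0,0,0,0,1,0,0,0,0,0,0,1,0,0,0,0,0,0,1,0,0,0,0,0,0,1,0,0,0,0,0,0,1,0,0,0,0,0,0,1,0,0,0,0,0,-0.05,1,0,0,0,0,0,-0.1,1,0,0,0,-0.1,0.1,-0.15,1,0,0,0,-0.1,0.2,-0.15,1,0,0,0,-0.1,0.25,-0.15,1,0,0,0,-0.1,0.25,-0.15,1,0,0,0,-0.1,0.25,-0.15,1]'; python3 - <<'E'
from plan import *
from h import *
where()
a=[arm.grab_frame(n) for n in("side","top")]
np.save("side1.npy",a[0]);np.save("top1.npy",a[1])
b=[cv2.cvtColor(i,cv2.COLOR_RGB2BGR) for i in a]
for n,i in zip(("side","top"),b):
    for p,c in (((.472,.266,.113),(0,0,255)),((.472,.266,.087),(0,255,0)),((.472,.266,.022),(255,0,0))):
        q=proj(n,p);print(n,p,np.round(q,1));cv2.circle(i,tuple(int(v) for v in np.round(q)),1,c,-1)
cv2.imwrite("pics/l.png",np.hstack([cv2.resize(b[0][240:360,140:260],(400,400)),cv2.resize(b[1][150:270,100:220],(400,400))]))
E
```

```text
clock: 19.02
tcp_pos: [0.5011, 0.0507, 0.2149]
tcp_rot: [3.039, 0.792, 0.0]
contact_force: [-0.6, 0.9, 0.5]
opening: 0.999
grasp_force: 0.0
t 19.02 grasp [0.5011 0.0507 0.2339] x [0.873 0.488 0.   ] z [ 0.    -0.001 -1.   ] q [ 0.05  0.02  2.11 -0.    1.01  1.12] F [-0.6  0.9  0.5] open 0.999 gf 0.0
side (0.472, 0.266, 0.113) [205.8 286.1]
side (0.472, 0.266, 0.087) [207.4 295.2]
side (0.472, 0.266, 0.022) [210.9 315.9]
top (0.472, 0.266, 0.113) [148.9 204.2]
top (0.472, 0.266, 0.087) [151.7 205.1]
top (0.472, 0.266, 0.022) [158.1 207.2]
```

View pics/l.png

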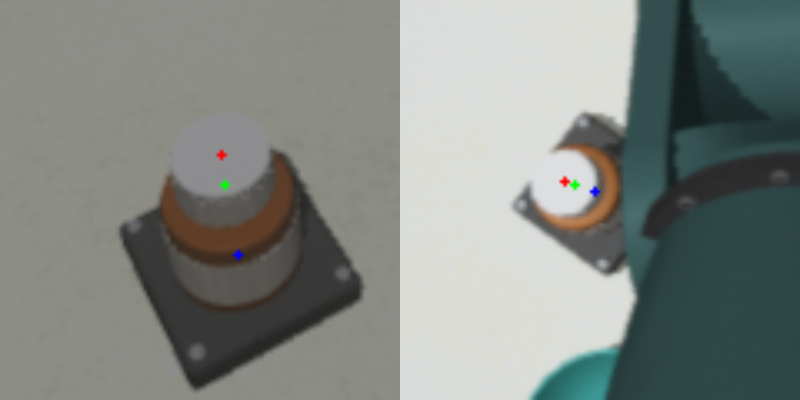

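The cap is undisturbed at its measured place: red dot at cap top (205.8,286), blue at stand centre (210.9,316). So I'll check where the open fingertips really are relative to the TCP.

```bash
python3 - <<'E'
from plan import *
from h import *
s=arm.sense();R=Ro.from_rotvec(s["tcp_rot"]).as_matrix();t=np.array(s["tcp_pos"])
b=cv2.cvtColor(np.load("side1.npy"),cv2.COLOR_RGB2BGR);q0=proj("side",t).astype(int);x0,y0=max(q0[0]-75,0),max(q0[1]-75,0)
c=cv2.resize(b[y0:y0+140,x0:x0+150],None,fx=4,fy=4,interpolation=cv2.INTER_CUBIC)
for sy in(-1,0,1):
  for d,col in((0,(0,0,255)),(-.019,(0,255,255)),(-.038,(0,255,0)),(-.079,(255,0,255))):
    q=(proj("side",t+R@np.array([0,sy*.0455,d]))-[x0,y0])*4;cv2.circle(c,tuple(int(v) for v in q),4,col,-1)
cv2.imwrite("pics/f.png",c);print(x0,y0)
E
```

```text
168 85
```

View pics/f.png

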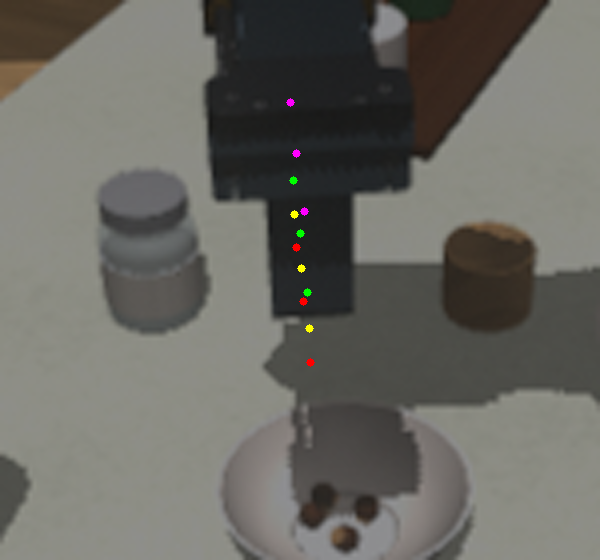

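The picture shows the near fingertip ending around (312,315), well above the projected tip (310,362). The open fingers sit roughly 30 mm short of the quoted TCP. I'll measure that at two openings.

```bash
python3 -m creep '[0,0,0,0,0,0,0.6,0,0,0,0,0,0,0.6,0,0,0,0,0,0,0.6,0,0,0,0,0,0,0.6,0,0,0,0,0,0,0.6,0,0,0,0,0,0,0.6]'; python3 - <<'E'
from plan import *
from h import *
s=arm.sense();R=Ro.from_rotvec(s["tcp_rot"]).as_matrix();t=np.array(s["tcp_pos"]);print(s["opening"],t)
f2=arm.grab_frame("side");np.save("side2.npy",f2)
for f,o in((np.load("side1.npy"),1.0),(f2,s["opening"])):
    g=cv2.cvtColor(f,cv2.COLOR_RGB2GRAY)
    for u in(240,246,252):
        col=g[130:185,u].astype(int);e=[130+i for i in np.where(np.diff(col)>12)[0]]
        # last dark finger row
        v=next((130+i for i in range(8,54) if col[i]>60 and col[i:i+3].min()>60),None)
        out=[]
        for th in(.0135,.008):
            oo,d=ray("side",(u,v or 160));n=R[:,1];off=-(o*.0455+th);k=(n@t+off-n@oo)/(n@d);p=oo+k*d;out.append(np.round(R.T@(p-t),4).tolist())
        print(round(o,2),u,v,e[:6],out,col[20:50:2].tolist())
E
```

```text
clock: 19.88
tcp_pos: [0.5004, 0.0526, 0.2145]
tcp_rot: [3.038, 0.797, -0.001]
contact_force: [0.2, 0.3, -1.3]
opening: 0.598
grasp_force: 0.0
0.5976884801126923 [0.50042371 0.05263518 0.21454466]
1.0 240 164 [np.int64(163), np.int64(164), np.int64(181), np.int64(182)] [[0.0093, -0.059, -0.0363], [0.0091, -0.0535, -0.0322]] [36, 40, 39, 40, 39, 41, 39, 96, 78, 79, 78, 78, 78, 78, 78]
1.0 246 164 [np.int64(163), np.int64(164)] [[-0.0008, -0.059, -0.0354], [-0.0011, -0.0535, -0.0313]] [34, 39, 39, 39, 39, 39, 37, 61, 77, 77, 76, 77, 76, 78, 77]
1.0 252 164 [np.int64(163)] [[-0.0109, -0.059, -0.0346], [-0.0114, -0.0535, -0.0304]] [32, 38, 39, 39, 39, 38, 36, 70, 78, 78, 76, 77, 76, 76, 77]
0.6 240 159 [np.int64(157), np.int64(158), np.int64(159), np.int64(182), np.int64(183)] [[0.0082, -0.0407, -0.0333], [0.008, -0.0352, -0.0293]] [34, 33, 34, 35, 48, 139, 139, 139, 78, 78, 78, 78, 79, 78, 78]
0.6 246 158 [np.int64(157), np.int64(158)] [[-0.0022, -0.0407, -0.0346], [-0.0025, -0.0352, -0.0306]] [32, 33, 33, 34, 67, 77, 77, 77, 78, 77, 77, 77, 76, 78, 77]
0.6 252 159 [np.int64(157), np.int64(158)] [[-0.0125, -0.0407, -0.0316], [-0.013, -0.0352, -0.0276]] [32, 32, 32, 33, 56, 79, 78, 78, 78, 78, 76, 77, 77, 76, 76]
```

Tips sit about 30 mm (26–34) behind the reported TCP at both openings, which agrees with the slim hold on the cup. I'll go back to the cap about 29 mm lower.

```bash
python3 -c "
from plan import *
show(((.472,.266,.22),29.4,0),((.472,.266,.084),29.4,0))"
```

```text
((0.472, 0.266, 0.22), 29.4, 0) turn [0.0001, 0.0001, -0.0] shift [0.1, -0.2499, 0.0167] deg 0
((0.472, 0.266, 0.084), 29.4, 0) turn [0.0001, 0.0001, -0.0] shift [0.1001, -0.2499, 0.1867] deg 0
```

```bash
python3 -m creep '[0,0,0,0.025,-0.062,0.01,1,0,0,0,0.05,-0.125,0.01,1,0,0,0,0.075,-0.187,0.0167,1,0,0,0,0.1,-0.25,0.0167,1,0,0,0,0.1,-0.25,0.0167,1,0,0,0,0.1,-0.25,0.06,1,0,0,0,0.1,-0.25,0.1,1,0,0,0,0.1,-0.25,0.14,1,0,0,0,0.1,-0.25,0.165,1,0,0,0,0.1,-0.25,0.1867,1,0,0,0,0.1,-0.25,0.1867,1,0,0,0,0.1,-0.25,0.1867,1]'; python3 -c "
from plan import *
where()
show(((.472,.266,.084),29.4,0))"
```

```text
clock: 21.42
tcp_pos: [0.4724, 0.2661, 0.0657]
tcp_rot: [3.038, 0.797, 0.0]
contact_force: [-0.2, -0.4, 0.1]
opening: 1.0
grasp_force: 0.0
t 21.43 grasp [0.4724 0.2661 0.0847] x [0.871 0.491 0.   ] z [ 0. -0. -1.] q [ 0.47  0.31  2.1  -0.    0.73  1.53] F [-0.2 -0.4  0.1] open 1.0 gf 0.0
((0.472, 0.266, 0.084), 29.4, 0) turn [0.0001, -0.0, -0.0] shift [-0.0005, -0.0001, 0.0009] deg 0
```

```bash
python3 -m creep '[0,0,0,0,0,0,0,0,0,0,0,0,0,0,0,0,0,0,0,0,0,0,0,0,0,0,0,0,0,0,0,0,0,0,0,0,0,0,0,0,0,0]'; python3 -c "
from plan import *
where()"
```

```text
clock: 22.18
tcp_pos: [0.472, 0.2659, 0.0651]
tcp_rot: [3.038, 0.797, -0.001]
contact_force: [1.4, -4.7, 1.8]
opening: 0.542
grasp_force: 30.0
t 22.18 grasp [0.472  0.2659 0.0841] x [ 0.871  0.491 -0.001] z [-0.    -0.001 -1.   ] q [ 0.47  0.32  2.1  -0.    0.73  1.53] F [ 1.4 -4.7  1.8] open 0.542 gf 30.0
```

Cap gripped (49 mm opening). Now I'll press it down.

```bash
python3 -m creep '[0,0,0,0,0,0.003,0,0,0,0,0,0,0.006,0,0,0,0,0,0,0.0085,0,0,0,0,0,0,0.0085,0]'; python3 -c "
from plan import *
where()"
```

```text
clock: 22.68
tcp_pos: [0.472, 0.266, 0.0585]
tcp_rot: [3.038, 0.797, -0.001]
contact_force: [-1.4, -4.6, 8.9]
opening: 0.546
grasp_force: 30.0
t 22.68 grasp [0.472  0.266  0.0775] x [ 0.871  0.491 -0.001] z [-0.    -0.001 -1.   ] q [ 0.47  0.33  2.1  -0.    0.72  1.53] F [-1.4 -4.6  8.9] open 0.546 gf 30.0
```

```bash
python3 -m creep '[0,0,0,0,0,0.0006,0,0,0,-0.015,0,0,0.0006,0,0,0,-0.03,0,0,0.0006,0,0,0,-0.045,0,0,0.0006,0,0,0,-0.06,0,0,0.0006,0,0,0,-0.075,0,0,0.0006,0,0,0,-0.09,0,0,0.0006,0,0,0,-0.105,0,0,0.0006,0,0,0,-0.12,0,0,0.0006,0,0,0,-0.135,0,0,0.0006,0,0,0,-0.15,0,0,0.0006,0,0,0,-0.16,0,0,0.0006,0,0,0,-0.1667,0,0,0.0006,0,0,0,-0.1667,0,0,0.0006,0,0,0,-0.1667,0,0,0.0006,0]'; python3 -c "
from plan import *
where();print(arm.sense()['moment'])"
```

```text
clock: 24.55
tcp_pos: [0.4726, 0.2651, 0.0582]
tcp_rot: [2.231, 2.209, -0.002]
contact_force: [4.6, -15.8, 10.4]
opening: 0.543
grasp_force: 30.0
t 24.55 grasp [0.4726 0.2651 0.0772] x [ 0.01   1.    -0.002] z [ 0.001 -0.002 -1.   ] q [ 0.47  0.33  2.1  -0.    0.71  0.48] F [  4.6 -15.8  10.4] open 0.543 gf 30.0
[-3.1014739  -0.88014149 -0.05298882]
```

```bash
python3 -m creep '[0,0,0,0,0,-0.004,0,0,0,0,0,0,-0.008,0,0,0,0,0,0,-0.012,0,0,0,0,0,0,-0.016,0,0,0,0,0,0,-0.016,0]'; python3 -c "
from plan import *
where();print(arm.sense()['moment'])"
```

```text
clock: 25.18
tcp_pos: [0.4726, 0.2652, 0.0704]
tcp_rot: [2.231, 2.209, -0.001]
contact_force: [8.7, -11.9, -3.5]
opening: 0.544
grasp_force: 30.0
t 25.18 grasp [0.4726 0.2652 0.0894] x [ 0.01   1.    -0.002] z [ 0.001 -0.002 -1.   ] q [ 0.47  0.31  2.1  -0.    0.74  0.48] F [  8.7 -11.9  -3.5] open 0.544 gf 30.0
[-2.26585023 -1.69072569 -0.08783842]
```

```bash
python3 -m creep '[0,0,0,0,0,-0.01,0,0,0,0,0,0,-0.02,0,0,0,0,0,0,-0.035,0,0,0,0,0,0,-0.05,0,0,0,0,0,0,-0.065,0,0,0,0,0,0,-0.08,0,0,0,0,0,0,-0.09,0,0,0,0,0,0,-0.098,0,0,0,0,0,0,-0.098,0,0,0,0,0,0,-0.098,0,0,0,0,0,0,-0.098,0,0,0,0,0,0,-0.098,0]'; python3 - <<'E'
from plan import *
from h import *
where()
a=[cv2.cvtColor(arm.grab_frame(n),cv2.COLOR_RGB2BGR) for n in("side","top")]
cv2.imwrite("pics/z.png",np.hstack([cv2.resize(a[0][190:360,120:290],(400,400)),cv2.resize(a[0][100:270,140:310],(400,400))]))
E
```

```text
clock: 26.68
tcp_pos: [0.4718, 0.2661, 0.1487]
tcp_rot: [2.233, 2.21, -0.002]
contact_force: [-0.1, -0.1, -1.0]
opening: 0.544
grasp_force: 30.0
t 26.68 grasp [0.4718 0.2661 0.1677] x [ 0.01   1.    -0.001] z [-0.001 -0.001 -1.   ] q [ 0.47  0.18  2.07 -0.    0.89  0.48] F [-0.1 -0.1 -1. ] open 0.544 gf 30.0
```

View pics/z.png

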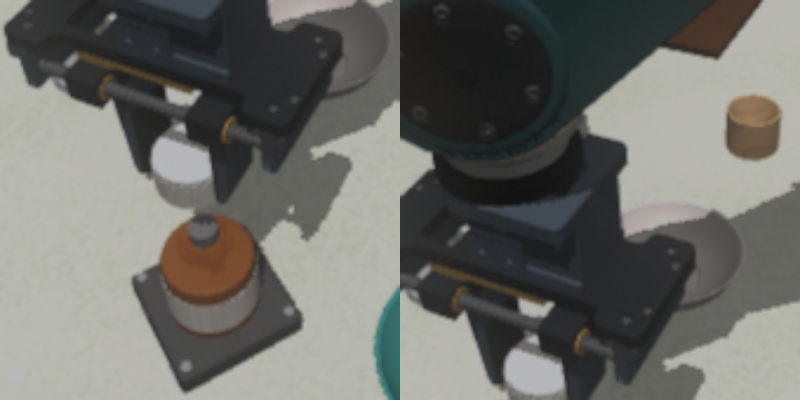

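The cap is held level at about (183,165) in the left crop, with the open bottle neck at (203,228) below it. The cup stands upright at about (752,125). Handing in.

```bash
python3 -c "
from cell import arm
print(arm.close_job())"
```

```text
the job is handed in; nothing more can be done
None
```

The job is handed in; no verdict came back, but my last pictures and readings showed the four nuts in the white bowl, the empty cup upright and let go well clear of it, and the cap held level and still about 7 cm above the open bottle, with 27 of the 67 s used.

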